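Fit the socket carrier on the trolley's dovetail rail and clamp it

ROBOT

A 6-joint arm with a two-finger parallel gripper is mounted at the origin on a cart in front of the work surface, level with it; the furniture and walls round the work are solid. World frame = base frame: x ahead of the robot, y to its left, z up, the work surface at z = 0. Lengths are in mm, angles in rad, forces in N, time in s.
With the tool pointing down it reaches from about 225 to 875 mm from the base axis. Payload 3.4 kg.
Tool frame: the origin (TCP) lies on the centre line of the jaws, within the pads' length; the fingertips stand 19 mm ahead of it and the grasp point (between the pads) is the TCP; z points along the fingers, y is the line along which they close (so a half turn about z gives the same grasp; the last joint's range is limited). The gripper opens to 85 mm and grips with 20 to 120 N. Pads are 22 mm wide; open, the fingers measure 114 mm over their backs; the gripper's body (76 mm by 85 mm) begins 54 mm behind the grasp point. The pads swing forward as they close: fully open they stand 13 mm farther back than shut.
Start: joints at [1.044, 0.276, 1.505, -0, 1.361, -0.121], TCP at [227.002, 528.328, 250.328] pointing down, gripper open.
Joint ranges: [-2.89, 2.89], [-0.75, 2.08], [0.22, 2.7], [-1.18, 4.32], [0.11, 2.71], [-2.7, 2.7]. Speed limits (rad/s): [2.57, 2.57, 3.14, 3.14, 3.14, 3.14].

INTERFACE

Orientations are given as a rotation vector (axis times angle).
In Python, from plant import arm gives the robot as it stands.
- The arm moves only by the shell command python3 -m pendant 'ROWS' [FORCE]. ROWS is JSON, a list that holds one entry, the list of rows, each a list of 7 numbers: the shift along the tool's x, y, z in mm, then the turn, a rotation vector about the tool's x, y, z in units of 6 degrees (1.0 is 6 degrees), then the finger opening in mm, from 0 to 85.4. In form: [[[dx, dy, dz, rx, ry, rz, gripper], ...]]. A call has 1 to 20 rows; each row shifts and turns the commanded pose from where the row before left it, along the tool's axes as they then stand; what a row does not reach is not made up. A row lasts 1/12 s, in which the tool goes at most 41.7 mm and 7.16 degrees, less where a joint would pass 70% of its speed; a pose out of reach is approached as far as the arm can. A call is refused whole if a number of a shift passes 41.7 or a number of a turn 1, either way. A call with a gripper value outside its range is refused whole. The fingers move at their own pace and stop on an object; FORCE is the grip in N (left out, the last holds). Time passes only in rows, so rows that do not move let the fingers close. It gives the time, the measured TCP pose, the force, the opening and the grip force at its end, in the units of the state.
- arm.state(): the state, without advancing time (a new reading comes with each control period).
- arm.grab_frame(name): name is "scene" or "top" or "wrist"; returns a dict with "color" (420x560x3 uint8, red, green, blue), "z_map" (420x560 float32, mm along the optical axis (not along the pixel's ray), 0 where there is no reading), "fovy" (degrees; the focal length in pixels is half the picture's height over the tangent of half this angle, whatever the lens; pixels are square), "cx", "cy" (the principal point, pixels), "R" (3x3) and "t" (3): a world point X has camera coordinates R X + t. Camera axes: x right, y down, z forward; pixel columns grow to the right and rows downward; lengths in mm; the calibration is good to about 2 mm. A picture is of the moment at which its call begins.
- arm.finish_job(): hands the job in; it is judged then, once.
The state is a dict: "t": time; "q": joint angles; "qd": joint speeds; "effort": joint torques, N m; "eef_pos": TCP position; "orientation": TCP orientation; "wrist_force": force on the tool from outside, world axes, zero at the start; "wrist_torque": the same for the moment, N m; "grip_width": opening from 0.0 (shut) to 1.0 (fully open); "gripper_force": force on a finger pad.
Only numpy, scipy, OpenCV 4.12 (cv2) and the standard library are available. Lean on these libraries where they do the work, as an engineer would, in place of code of your own. Each camera call takes 0.05 s, during which the arm holds its last target. There are 200 camera calls.

TASK

Pick up the loose socket carrier and slide it onto the dovetail rail from the rail's open, tapered end until it is fully home against the end stop, without ramming the stop. Then turn the carrier's wing knob clockwise, feeling for where the cam bites, until the carrier is clamped firmly (about 0.5 N m on the knob), but do not overtighten it. Leave the small things standing round about where they are.

Things in the scene. Friction and masses are not known exactly. Their poses are not given: they have to be found in the camera images.
- carrier: The loose carrier: aluminium saddle 80 mm long (x), 88 mm wide (y), roof top 36 mm up, 0.4 kg; origin at the middle of its underside, z up, +x the way it slides onto the rail. It stands on its side skirts. Beneath: a dovetail channel along x, roof 26 mm up, 47.6 mm wide at the roof, 33.6 mm at 12 mm up: 0.8 mm wider each side than the rail. On the roof: a steel post at y = -26 mm, a black knob at y = +25 mm.
- carrier_post (a point): Grip point of the carrier: on the axis of its square steel post (26x26 mm, 50 mm tall on the roof, faces square to the carrier's axes), 64 mm above the carrier's underside, 28 mm above the roof; at x = 0, y = -26 mm of the carrier. Grip across the two faces that look along carrier x (13 mm from this point; 27 mm of bare roof beyond each). Axes as the carrier's.
- carrier_nose (a point): Middle of the carrier's leading (+x) end at the underside of its roof: x = 40, y = 0, z = 26 mm of the carrier; from carrier_post it lies at +40, +26, -38 mm. Axes as the carrier's.
- rail_mouth (a point): Open end of the fixed dovetail rail, on its middle line at the dovetail's top, 36 mm above the worktop. +x runs along the rail to the end stop, z up. Dovetail 46 mm wide at the top, 32 mm at its foot 14 mm lower; the first 15 mm taper (at the tip 4 mm narrower each side, 2.5 mm lower). The carrier's roof rides on its top. Base plate: 6 mm high, 80 mm wide, begins 8 mm before the mouth.
- rail_stop (a point): Middle of the face of the steel end stop across the rail's far end (56 mm wide, 46 mm high), at the dovetail's top; 140 mm from rail_mouth along rail x; axes as the rail's. When the carrier is home its carrier_nose lies at this point and their axes agree (side play 0.8 mm each way).
- end_stop: The end stop plate, fixed to the rail. Frame as the rail's: origin on the worktop on the rail's middle line, 65 mm before the stop's face, 75 mm from the open end.
- rail: The fixed rail: aluminium base plate 170x80 mm, dovetail on a neck, end stop. Origin on the worktop on its middle line, 75 mm from the open end; +x to the end stop. Low on its +y side, under the dovetail, lies the steel strip on which the knob's cam bites; it is worn by an unknown amount (up to 3 mm) that cannot be measured beforehand, and does not move in use.
- knob_grip (a point): Grip point of the clamp knob's wing: a black bar 40 mm long (this frame's x), 10 mm thick (y), from 21 mm below to 12 mm above this point. It lies on the knob's upright axis, 62 mm above the carrier's underside, 26 mm above the roof. Grip across the thickness from above and turn about the vertical here. Frame x turns with the knob; it is parallel to the carrier's x at 0.3 rad.
- clamp_knob (a joint): Knob angle, rad: 0 open, growing clockwise from above, to 2.4; starts at 0.2-0.4. Its cam (6 mm eccentric) bites on the rail's strip. Free it takes 0.18 N m to turn and may hold 0.18 either way when stopped. The bite, somewhere in 0.95-1.65, unknown beforehand, first draws the carrier up to 1.6 mm sideways, then torque climbs 0.4 N m per 0.1 rad: 0.5 is firm, 1.0 overtight. It stays as left.
- gallipot: Bystander: small steel cup, 63 mm across, 38 mm tall; origin at the middle of its underside.
- tape_roll: Bystander: roll of tape lying flat, 58 mm across, 12 mm high; origin at the middle of its underside.
- vial: Bystander: small stoppered vial, 25 mm across, 49 mm tall; origin at the middle of its underside.
Not all that is in view belongs to the job. Leave any turquoise look-alike of the rail alone. Leave any pink look-alike of the carrier alone.

How it is judged (in metres and radians):
On the way, in this order (a step that is already met when the one before it is completed fails the run):
1. the carrier rides on the dovetail, entered from the open end, not yet home (z of carrier_nose in the frame of rail_stop between -0.003 and 0.003 m and y of carrier_nose in the frame of rail_stop between -0.004 and 0.004 m and angle between the x axis of carrier_nose and the x axis of rail_stop, either way round below 0.06 rad and angle between carrier_nose's own z axis and vertical below 0.06 rad and x of carrier_nose in the frame of rail_stop between -0.12 and -0.02 m), for 0.1 s.
2. the carrier is home against the end stop, the clamp not yet biting (z of carrier_nose in the frame of rail_stop between -0.003 and 0.003 m and y of carrier_nose in the frame of rail_stop between -0.004 and 0.004 m and angle between the x axis of carrier_nose and the x axis of rail_stop, either way round below 0.06 rad and angle between carrier_nose's own z axis and vertical below 0.06 rad and x of carrier_nose in the frame of rail_stop above -0.0025 m and contact force between clamp_knob and rail below 2 N), for 0.2 s.
At the end, for the whole second after the job is handed in: The carrier sits on the dovetail with its nose within 2.5 mm of the end stop, straight (0.06 rad) and level, at rest and released, and the cam presses on the rail's strip with more than 8 N (about 0.25 N m on the knob) (z of carrier_nose in the frame of rail_stop between -0.003 and 0.003 m and y of carrier_nose in the frame of rail_stop between -0.004 and 0.004 m and angle between the x axis of carrier_nose and the x axis of rail_stop, either way round below 0.06 rad and angle between carrier_nose's own z axis and vertical below 0.06 rad and x of carrier_nose in the frame of rail_stop above -0.0025 m and contact force between clamp_knob and rail above 8 N and linear speed of carrier below 0.01 m/s); the robot touches nothing.
It fails at once if the end stop is rammed (more than 35 N) (contact force between carrier and end_stop above 35 N).
It fails at once if the clamp is overtightened (cam force above 110 N, about 1 N m on the knob) (contact force between clamp_knob and rail above 110 N).
It fails at once if the gallipot is pushed away (more than 20 mm) (distance of gallipot from where it was at the start of the episode above 0.02 m).
It fails at once if the tape_roll is pushed away (more than 20 mm) (distance of tape_roll from where it was at the start of the episode above 0.02 m).
It fails at once if the vial is pushed away (more than 20 mm) (distance of vial from where it was at the start of the episode above 0.02 m).
It also fails if it takes over 67 s, if anything falls off the work surface, if the arm or the gripper's body presses on something with over 40 N, if the wrist force passes 120 N, or if a joint passes its speed limit or range.

## Working session

There is one attempt and no reset: what is moved stays moved. The work goes in short steps, Python scripts to look and compute and a shell command to move; the robot and the scene stay as the last step left them, time stands still between calls to the robot, and variables do not carry over. Pictures are saved under pics/ and viewed, at most 10 in all, crops included, and the job is handed in when it is done.

```bash
mkdir -p pics; ls; cat > h.py <<'E'
from plant import arm
import numpy as np, cv2
from scipy.spatial.transform import Rotation as R
def grab(n):
    f=arm.grab_frame(n); f['f']=210/np.tan(np.radians(f['fovy'])/2); f['R']=np.array(f['R']);f['t']=np.array(f['t']); return f
def cloud(f):
    v,u=np.mgrid[0:420,0:560]; z=f['z_map'].astype(float)
    P=np.stack([(u-f['cx'])/f['f']*z,(v-f['cy'])/f['f']*z,z],-1)
    W=(P-f['t'])@f['R']; W[z<=0]=np.nan; return W
def plane(f,uv,h):
    d=np.c_[(np.array(uv,float)-[f['cx'],f['cy']])/f['f'],np.ones(len(uv))]@f['R']
    c=-f['R'].T@f['t']; return c+d*((h-c[2])/d[:,2])[:,None]
E
python3 - <<'E'
from h import *
a=grab('top');b=grab('scene')
for n,f in(('top',a),('scene',b)):
    cv2.imwrite(f'pics/{n}0.png',f['color'][:,:,::-1]); np.savez(f'{n}0.npz',**f); print(n,f['f'],-f['R'].T@f['t'],f['R'].round(2).tolist())
s=arm.state();print(s)
E
```

```text
pics
top 400.5618203660371 [387.70768544 -70.08030088 977.43918615] [[0.02, -1.0, -0.03], [-0.99, -0.02, -0.17], [0.17, 0.03, -0.99]]
scene 384.8418324119733 [351.45013336 720.66980691 509.53097295] [[-0.97, -0.22, -0.02], [-0.09, 0.45, -0.89], [0.21, -0.86, -0.46]]
{'t': 0.1, 'q': array([ 1.04399633e+00,  2.76523392e-01,  1.50601548e+00,  1.01513005e-05,
        1.36070012e+00, -1.20997589e-01]), 'qd': array([ 0.00200964, -0.00109998, -0.00177251,  0.00123606,  0.0004382 ,
        0.00169265]), 'effort': array([ 1.65438381e-03, -4.17701948e+01, -2.46406370e+01, -3.77734641e-04,
        5.90889249e-03, -6.31402003e-06]), 'eef_pos': array([226.76033056, 527.91494561, 249.52739041]), 'orientation': array([-6.32963785e-01, -3.07662221e+00,  2.44620814e-03]), 'wrist_force': array([0.14482356, 0.0192029 , 0.68165922]), 'wrist_torque': array([-0.01325812,  0.03923652, -0.01159848]), 'gripper_force': 0.0, 'grip_width': 0.9955903503249759}
```

View pics/top0.png

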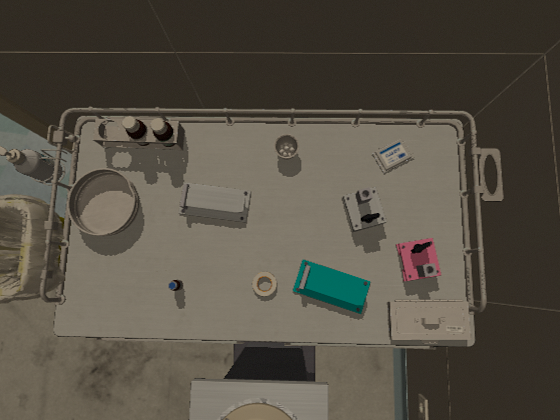

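View pics/scene0.png

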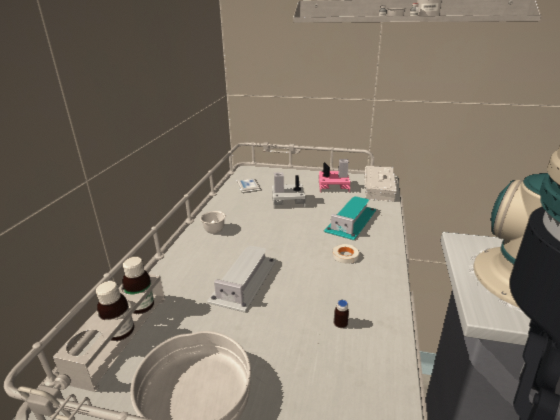

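Top view: rail (silver) around (215,202), carrier around (364,210) with its post at (364,196) and knob at (370,218); pink and turquoise decoys are at right. The gallipot is at (287,147), tape at (264,284) and vial at (175,285). The scene view agrees.

```bash
python3 - <<'E'
from h import *
f=dict(np.load('top0.npz'));W=cloud(f)
def rect(lab,u0,u1,v0,v1,z0,z1):
    S=W[v0:v1,u0:u1]; m=(S[...,2]>z0)&(S[...,2]<z1); P=S[m]
    if len(P)<5: print(lab,'few',len(P));return
    print(lab,len(P),'c',np.round(P.mean(0),1),'rect',[np.round(x,1) for x in cv2.minAreaRect(P[:,:2].astype(np.float32))])
rect('plate',170,260,175,230,3,12)
rect('dove',170,260,175,230,30,41)
rect('stop',170,260,175,230,42,60)
rect('roof',335,395,180,240,28,44)
rect('post',335,395,180,240,78,95)
rect('knob',335,395,180,240,60,77)
rect('all',335,395,180,240,10,100)
for n,b in dict(gal=(270,305,130,165),tape=(245,280,268,300),vial=(160,190,272,298)).items(): rect(n,*b,6,60)
print('table',np.nanmedian(W[240:270,200:300,2]))
a=cv2.resize(f['color'][170:250,330:400,::-1],None,fx=7,fy=7,interpolation=cv2.INTER_CUBIC)
b=cv2.resize(f['color'][170:235,170:260,::-1],None,fx=5,fy=5,interpolation=cv2.INTER_CUBIC)
c=np.zeros((560,490+450-140,3),np.uint8);c[:, :350]=0
a=cv2.resize(a,(400,457));b=cv2.resize(b,(400,289));c[:457,:400]=a;c[:289,400:]=b
cv2.imwrite('pics/crop0.png',c)
for r in range(180,226,4): print(' '.join('%3.0f'%x for x in W[r,176:254:3,2]))
E
```

```text
plate 1023 c [561.9 117.5   5.9] rect [array([570.5, 123.9]), array([137.2, 222.4]), np.float64(1.0)]
dove 1094 c [569.3 120.2  36. ] rect [array([566.6, 121.9]), array([147.,  55.]), np.float64(81.4)]
stop 98 c [576.9 192.7  45.7] rect [array([577.4, 193.1]), array([10.7, 55.2]), np.float64(83.9)]
roof 963 c [ 549.6 -238.3   35.9] rect [array([ 554.1, -239.8]), array([88.2, 80.7]), np.float64(16.1)]
post 115 c [ 578.4 -232.    85.1] rect [array([ 578.8, -232.5]), array([26.5, 27.3]), np.float64(16.4)]
knob 124 c [ 543.6 -241.    71. ] rect [array([ 557.3, -242.2]), array([67.4, 39.7]), np.float64(9.7)]
all 1318 c [ 551.6 -237.1   43.8] rect [array([ 554.1, -239.8]), array([88.2, 80.7]), np.float64(16.1)]
gal 440 c [712.3 -49.8  23.3] rect [array([705.8, -49.4]), array([65.1, 62.9]), np.float64(78.9)]
tape 321 c [373.1  -4.1  12.4] rect [array([373.4,  -4.4]), array([55.7, 57.1]), np.float64(27.4)]
vial 129 c [365.9 200.7  36.7] rect [array([369.1, 203.9]), array([31.8, 21.2]), np.float64(8.5)]
table 0.11734503475892832
 -1   1  -1   1  -2  -2  -3  -2  -1   0   1  -1  -1   3   0  -2 
[... 483 characters left out ...]
  35  34  36  37  35  37  36  36  38  36  37  37  35  33  37  39  11   4  -3
  0  -1  44  37  36  37  37  36  38  36  33  36  34  38  34  36  37  36  33  36  35  32  32   7  -1  -0
 -1   7   6  25   5   7   7   7   3   8  36  36  36  35  34  36  35  35  35  37  37  37  34   8  -3   2
  1   4   9   6   6   6   3   7   6   5   8   7   6   5   8   4   5   4   9   7   7   7   8   6   2  -1
  1   2  -2  -1   2   3   2   1   6   5   6   9   6   4   4   7   5   9   4   9   5   3   5   5   1   1
  5  -0   1  -1   1   2  -2  -2   2   2  -2  -0  -3   2  -1   1  -0  -0   5   4   5   6   9   6   1  -2
  0   6 nan   2   0   1   1  -1   1   1  -2  -1  -1   2   1   1   3   1   1  -1   1   2   0   2  -2   1
```

View pics/crop0.png

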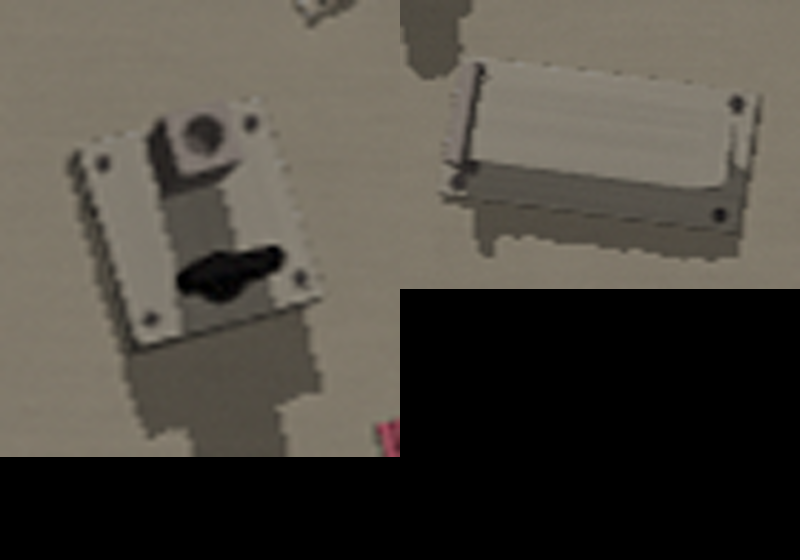

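Silver rail: the stop is at its +y end and the mouth at about y=50, heading about 82°. The carrier heads about 106°, with its post on the far (+x world) side. I'll go over the rail and look with the wrist camera.

```bash
cat >> h.py <<'E'
def head(s=None):
    s=s or arm.state(); M=R.from_rotvec(s['orientation']).as_matrix(); return M,np.degrees(np.arctan2(M[1,1],M[0,1]))
def togo(p,yh=None):
    s=arm.state();M,h=head(s); d=M.T@(np.array(p)-s['eef_pos'])
    print('pos',s['eef_pos'].round(1),'yhead',h.round(2),'q',np.round(s['q'],2),'tool shift',d.round(2),'rz units',None if yh is None else round(-((yh-h+180)%360-180)/6,3))
E
python3 -m pendant '[[[-31.5,-15.9,0,0,0,0,85],[-31.5,-15.9,0,0,0,0,85],[-31.5,-15.9,0,0,0,0,85],[-31.5,-15.9,0,0,0,0,85],[-31.5,-15.9,0,0,0,0,85],[-31.5,-15.9,0,0,0,0,85],[-31.5,-15.9,0,0,0,0,85],[-31.5,-15.9,0,0,0,0,85],[-31.5,-15.9,0,0,0,0,85],[-31.5,-15.9,0,0,0,0,85],[-31.5,-15.9,0,0,0,0,85],[-31.5,-15.9,0,0,0,0,85],[-31.5,-15.9,0,0,0,0,85],[-31.5,-15.9,0,0,0,0,85],[-31.5,-15.9,0,0,0,0,85],[0,0,0,0,0,-0.85,85],[0,0,0,0,0,-0.85,85],[0,0,0,0,0,-0.85,85],[0,0,0,0,0,0,85],[0,0,0,0,0,0,85]]]'
python3 - <<'E'
from h import *
togo([567,122,250],82)
f=grab('wrist');np.savez('w1.npz',**f);cv2.imwrite('pics/w1.png',f['color'][:,:,::-1]);print(f['f'],-f['R'].T@f['t'],f['R'].round(2).tolist())
E
```

```text
t: 1.77
eef_pos: [566.8, 122.6, 249.9]
orientation: [-0.221, -3.133, 0.0]
wrist_force: [0.7, -0.2, -0.9]
grip_width: 0.995
gripper_force: 0.0
pos [566.8 122.6 249.9] yhead 81.91 q [ 0.09  0.28  1.49  0.    1.36 -1.34] tool shift [-0.32 -0.54 -0.13] rz units -0.015
331.6341047966769 [500.67373329 131.90548475 374.16198014] [[0.14, 0.99, -0.0], [0.96, -0.14, 0.26], [0.26, -0.04, -0.97]]
```

View pics/w1.png

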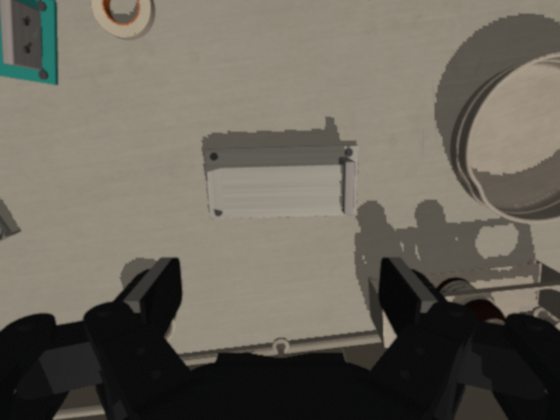

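Wrist view: rail at columns 208–357, rows 148–217, stop at column ~350, mouth on the left, nearly axis-aligned. Now fit it numerically.

```bash
cat >> h.py <<'E'
def side_lines(mask,W,h,f,u0,u1):
    """fit both long edges of a horizontal-ish mask; returns middle line point & heading using rays onto plane h"""
    up=[];lo=[]
    for u in range(u0,u1):
        v=np.where(mask[:,u])[0]
        if len(v)<5: continue
        up.append((u,v.min()-.5)); lo.append((u,v.max()+.5))
    out=[]
    for e in(up,lo):
        P=plane(f,e,h)[:,:2]; 
        for _ in range(3):
            vx,vy,x,y=cv2.fitLine(P.astype(np.float32),cv2.DIST_HUBER,0,.01,.01).ravel()
            r=np.abs((P-[x,y])@[-vy,vx]); P=P[r<max(1.0,2*np.median(r))]
        out.append((x,y,np.degrees(np.arctan2(vy,vx))%180,len(P)))
    return out
E
python3 - <<'E'
from h import *
f=dict(np.load('w1.npz'));W=cloud(f);Z=W[...,2]
box=np.zeros(Z.shape,bool);box[130:235,195:375]=1
k=lambda m:cv2.morphologyEx((m&box).astype(np.uint8),cv2.MORPH_OPEN,np.ones((3,3)))>0
d=k((Z>30)&(Z<42)); L=side_lines(d,W,36,f,235,335); print('dove edges',np.round(L,2))
a,b=[np.array(x[:2]) for x in L]; th=np.radians((L[0][2]+L[1][2])/2); ex=np.array([np.cos(th),np.sin(th)]);n=np.array([-ex[1],ex[0]])
print('width',abs((a-b)@n)); m=(a+b)/2
P=W[d]; print('dove z',np.median(P[:,2])); s=(P[:,:2]-m)@ex; print('dove s range',np.percentile(s,[0.5,2,98,99.5]))
st=k((Z>42)&(Z<52)); S=W[st];print('stop',len(S),np.median(S[:,2]),'s',np.percentile((S[:,:2]-m)@ex,[1,50,99]),'n',np.percentile((S[:,:2]-m)@n,[1,50,99]))
pl=k((Z>3)&(Z<10)); S=W[pl];print('plate',len(S),np.median(S[:,2]),'s',np.percentile((S[:,:2]-m)@ex,[.5,50,99.5]),'n',np.percentile((S[:,:2]-m)@n,[.5,50,99.5]))
print('m',m,'ex',ex,'heading',np.degrees(th))
g=cv2.cvtColor(f['color'],cv2.COLOR_RGB2GRAY); print('table',np.nanmedian(Z[60:120,200:350]))
print(g[140:222:1,280].tolist()); print('row190',g[190,200:365].tolist())
E
```

```text
dove edges [[549.17 129.48  83.35 100.  ]
 [593.67 113.43  83.51 100.  ]]
width 46.042946
dove z 36.65182805615304
dove s range [-74.45755165 -71.87070466  62.59641563  64.43433721]
stop 538 46.48191839892896 s [64.35463083 68.70840012 74.15905278] n [-26.28677319   0.99845873  27.87957415]
plate 3886 6.724869361421675 s [-82.53594891  -0.30206885  85.816024  ] n [-39.38506498  26.01888227  40.11556531]
m [571.41895  121.456924] ex [0.11443058 0.99343127] heading 83.429214
table 0.7720738632606637
[86, 86, 86, 85, 85, 84, 79, 82, 87, 89, 90, 89, 90, 90, 92, 93, 93, 92, 92, 92, 92, 93, 92, 91, 89, 98, 120, 139, 143, 144, 144, 144, 145, 145, 147, 147, 147, 148, 147, 147, 148, 146, 145, 144, 143, 143, 142, 143, 146, 147, 145, 145, 148, 149, 149, 147, 145, 143, 143, 144, 145, 145, 146, 145, 144, 144, 145, 146, 148, 150, 150, 150, 150, 151, 153, 151, 143, 137, 137, 139, 139, 140]
row190 [140, 141, 141, 142, 141, 136, 122, 121, 138, 147, 147, 146, 145, 144, 141, 142, 144, 144, 143, 144, 145, 144, 143, 144, 144, 144, 144, 144, 144, 144, 144, 144, 144, 144, 144, 144, 144, 144, 144, 144, 144, 144, 144, 145, 145, 145, 144, 144, 144, 145, 145, 145, 144, 144, 144, 145, 145, 145, 145, 145, 144, 145, 145, 145, 145, 145, 145, 145, 145, 145, 144, 145, 144, 144, 144, 145, 144, 144, 145, 146, 145, 145, 145, 146, 145, 145, 146, 146, 146, 146, 146, 146, 146, 147, 146, 147, 147, 147, 147, 146, 147, 147, 147, 147, 147, 147, 147, 147, 147, 147, 148, 148, 148, 148, 148, 148, 149, 148, 148, 148, 148, 148, 148, 149, 149, 148, 149, 149, 149, 149, 149, 149, 149, 149, 149, 149, 149, 150, 149, 145, 124, 97, 76, 63, 78, 106, 126, 133, 134, 135, 136, 137, 135, 131, 137, 145, 142, 139, 140, 140, 141, 140, 141, 140, 139]
```

```bash
python3 - <<'E'
from h import *
togo([552,-239,250],106)
E
```

```text
pos [566.8 122.7 250. ] yhead 81.94 q [ 0.09  0.28  1.49  0.    1.36 -1.34] tool shift [-3.6110e+01 -3.6022e+02  2.0000e-02] rz units -4.011
```

```bash
python3 -m pendant '[[[-3,-30,0,0,0,0,60],[-3,-30,0,0,0,0,60],[-3,-30,0,0,0,0,60],[-3,-30,0,0,0,0,60],[-3,-30,0,0,0,0,60],[-3,-30,0,0,0,0,60],[-3,-30,0,0,0,0,60],[-3,-30,0,0,0,0,60],[-3,-30,0,0,0,0,60],[-3,-30,0,0,0,0,60],[-3,-30,0,0,0,0,60],[-3,-30,0,0,0,0,60],[0,0,0,0,0,-0.8,60],[0,0,0,0,0,-0.8,60],[0,0,0,0,0,-0.8,60],[0,0,0,0,0,-0.8,60],[0,0,0,0,0,-0.8,60],[0,0,0,0,0,0,60],[0,0,0,0,0,0,60]]]'
python3 - <<'E'
from h import *
togo([552,-239,250],106)
f=grab('wrist');np.savez('w2.npz',**f);cv2.imwrite('pics/w2.png',f['color'][:,:,::-1])
W=cloud(f);Z=W[...,2]
box=np.zeros(Z.shape,bool);box[100:260,200:370]=1
k=lambda m:cv2.morphologyEx((m&box).astype(np.uint8),cv2.MORPH_OPEN,np.ones((3,3)))>0
for n,a,b in(('roof',30,42),('post',80,92),('knob',68,79)):
    m=k((Z>a)&(Z<b)); P=W[m]; v,u=np.where(m); print(n,len(P),np.median(P[:,2]),[np.round(x,2) for x in cv2.minAreaRect(P[:,:2].astype(np.float32))],'px',u.min(),u.max(),v.min(),v.max())
E
```

```text
t: 3.4
eef_pos: [552.8, -238.6, 250.3]
orientation: [0.434, -3.111, -0.0]
wrist_force: [-0.4, 0.4, -0.3]
grip_width: 0.701
gripper_force: 0.0
pos [ 552.8 -238.6  250.3] yhead 105.9 q [-0.52  0.32  1.45  0.    1.38 -2.37] tool shift [ 0.93 -0.2   0.28] rz units -0.017
roof 4979 36.72695732717787 [array([ 555.54, -242.73]), array([88.06, 80.07]), np.float64(16.26)] px 236 314 142 225
post 632 86.52698241779467 [array([ 580.14, -235.42]), array([26.47, 25.83]), np.float64(15.73)] px 261 289 209 237
knob 600 74.13984762187204 [array([ 557.98, -243.69]), array([64.67, 39.48]), np.float64(12.7)] px 253 296 160 229
```

View pics/w2.png

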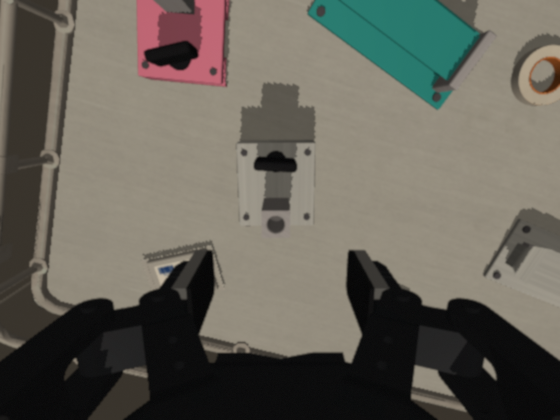

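Wrist view: carrier square in view at (275,183), knob wing at (275,163), post at (276,224). Measured centre (555.5,−242.7), heading 106.2°. Grasp next.

```bash
python3 - <<'E'
from h import *
togo([579.6,-234.2,64],106.1)
E
```

```text
pos [ 552.8 -238.6  250.3] yhead 105.91 q [-0.52  0.32  1.45  0.    1.38 -2.37] tool shift [-26.93  -3.16 186.25] rz units -0.031
```

```bash
python3 -m pendant '[[[-9,-1,20,0,0,0,60],[-9,-1,20,0,0,-0.03,60],[-9,-1,20,0,0,0,60],[0,0,20,0,0,0,60],[0,0,20,0,0,0,60],[0,0,20,0,0,0,60],[0,0,20,0,0,0,60],[0,0,16,0,0,0,60],[0,0,12,0,0,0,60],[0,0,10,0,0,0,60],[0,0,8,0,0,0,60],[0,0,0,0,0,0,60],[0,0,0,0,0,0,60]]]'
python3 -m pendant '[[[0,0,0,0,0,0,40],[0,0,0,0,0,0,32],[0,0,0,0,0,0,30],[0,0,0,0,0,0,28],[0,0,0,0,0,0,26],[0,0,0,0,0,0,22],[0,0,0,0,0,0,20],[0,0,0,0,0,0,20],[0,0,0,0,0,0,20],[0,0,0,0,0,0,20]]]' 60
```

```text
t: 4.53
eef_pos: [579.7, -234.2, 64.3]
orientation: [0.443, -3.11, -0.0]
wrist_force: [0.4, -1.0, -0.2]
grip_width: 0.7
gripper_force: 0.0
t: 5.37
eef_pos: [580.1, -234.8, 65.1]
orientation: [-0.443, 3.109, -0.002]
wrist_force: [-0.0, -0.6, 4.3]
grip_width: 0.299
gripper_force: 59.4
```

```bash
python3 -m pendant '[[[0,0,-4,0,0,0,20],[0,0,-10,0,0,0,20],[0,0,-16,0,0,0,20],[0,0,-16,0,0,0,20],[0,0,-14,0,0,0,20],[-6,20.2,0,0,0,0,20],[-6,20.2,0,0,0,0,20],[-6,20.2,0,0,0,0,20],[-6,20.2,0,0,0,0,20],[-6,20.2,0,0,0,0,20],[-6,20.2,0,0,0,0,20],[-6,20.2,0,0,0,0,20],[-6,20.2,0,0,0,0,20],[-6,20.2,0,0,0,0,20],[-6,20.2,0,0,0,0,20],[0,0,0,0,0,0.95,20],[0,0,0,0,0,0.95,20],[0,0,0,0,0,0.95,20],[0,0,0,0,0,0.93,20],[0,0,0,0,0,0,20]]]'
python3 - <<'E'
from h import *
togo([582.4,-23.2,92],83.43)
f=grab('wrist');np.savez('w3.npz',**f);cv2.imwrite('pics/w3.png',f['color'][:,:,::-1])
E
```

```text
t: 7.03
eef_pos: [579.8, -22.9, 123.7]
orientation: [-0.179, -3.134, -0.001]
wrist_force: [-0.3, 0.4, -5.3]
grip_width: 0.296
gripper_force: 60.4
pos [579.8 -22.9 123.7] yhead 83.47 q [-0.16  0.38  1.68  0.    1.08 -1.62] tool shift [-2.73 -0.   31.65] rz units 0.007
```

View pics/w3.png

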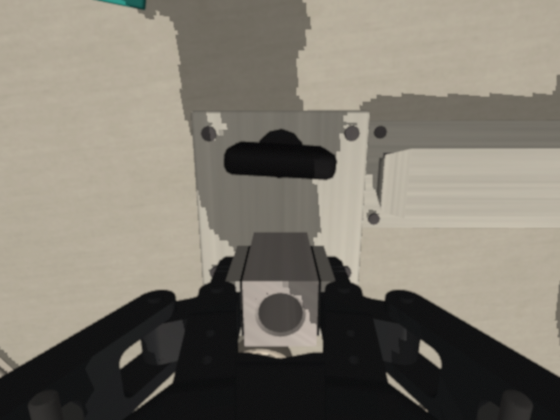

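The wrist view shows the held carrier (knob-side edge at row 112, leading edge at col 365) and the rail mouth at col 383, with edges at rows 150 and 227. I'll lower to ride height and measure both at similar depth.

```bash
python3 -m pendant '[[[-1,0,10,0,0,0,20],[-1.7,0,10,0,0,0,20],[0,0,10,0,0,0,20],[0,0,8,0,0,0,20],[0,0,6,0,0,0,20],[0,0,3.5,0,0,0,20],[0,0,0,0,0,0,20],[0,0,0,0,0,0,20]]]'
cat > meas.py <<'E'
from h import *
import sys
def run(tag,ur0,ur1,uc0,uc1):
    s=arm.state(); f=grab('wrist');np.savez(tag+'.npz',**f);cv2.imwrite(f'pics/{tag}.png',f['color'][:,:,::-1])
    W=cloud(f);Z=W[...,2]; M,h=head(s)
    k=lambda m:cv2.morphologyEx(m.astype(np.uint8),cv2.MORPH_OPEN,np.ones((3,3)))>0
    r=(Z>31)&(Z<41); r[:,:ur0]=0; r=k(r); v,u=np.where(r); print('rail px',u.min(),u.max(),v.min(),v.max(),'z',np.median(Z[r]))
    L=side_lines(r,W,36+.7,f,ur0,ur1); 
    top=s['eef_pos'][2]-65.1+36
    c=(Z>top-5)&(Z<top+6); c[:,:100]=0; c[:,ur0:]=0; c=k(c); v,u=np.where(c); print('carr px',u.min(),u.max(),v.min(),v.max(),'z',np.median(Z[c]),'exp',top)
    zc=np.median(Z[c])
    # knob-side edge
    e=[(x,np.where(c[:,x])[0].min()-.5) for x in range(uc0,uc1) if c[:,x].any()]
    C=plane(f,e,zc)[:,:2]; vx,vy,x,y=cv2.fitLine(C.astype(np.float32),cv2.DIST_HUBER,0,.01,.01).ravel(); hc=np.degrees(np.arctan2(vy,vx))%180
    tx=lambda p:(M.T@np.append(np.array(p)-s['eef_pos'][:2],0))[:2]
    hr=(L[0][2]+L[1][2])/2; th=np.radians(hr);ex=np.array([np.cos(th),np.sin(th)]);n=np.array([-ex[1],ex[0]])
    m=(np.array(L[0][:2])+np.array(L[1][:2]))/2; w=abs((np.array(L[0][:2])-L[1][:2])@n)
    # leading edge of carrier and mouth
    le=[(np.where(c[q])[0].max()+.5,q) for q in range(v.min()+6,v.min()+80,2)]
    LE=plane(f,le,zc)[:,:2]
    print('tool yhead',h.round(2),'rail head',round(hr,2),[round(q[2],2) for q in L],'w',w.round(2),'carr head',round(hc,2))
    cy=((np.array([x,y])-m)@n)-44
    print('carrier centreline y in rail frame (at edge mid)',cy.round(2),'nose s',np.median((LE-m)@ex).round(1),'mouth s',np.percentile((W[r][:,:2]-m)@ex,1).round(1))
    print('rail mid m',m.round(2),'tcp y in rail (exp -26):',((s['eef_pos'][:2]-m)@n).round(2), 'tcp',s['eef_pos'].round(2))
E
python3 -c "
from meas import *
run('w4',372,540,225,345)"
```

```text
t: 7.75
eef_pos: [583.5, -23.8, 76.6]
orientation: [-0.177, -3.136, -0.0]
wrist_force: [-0.9, 0.2, -5.5]
grip_width: 0.299
gripper_force: 60.5
rail px 407 559 150 237 z 36.47939424162917
carr px 191 368 111 284 z 48.16533710332625 exp 47.489621062742756
tool yhead 83.56 rail head 83.5 [np.float32(83.5), np.float32(83.5)] w 45.79 carr head 83.5
carrier centreline y in rail frame (at edge mid) -2.98 nose s -63.1 mouth s -34.3
rail mid m [566.54  80.99] tcp y in rail (exp -26): -28.67 tcp [583.45 -23.81  76.59]
```

View pics/w4.png

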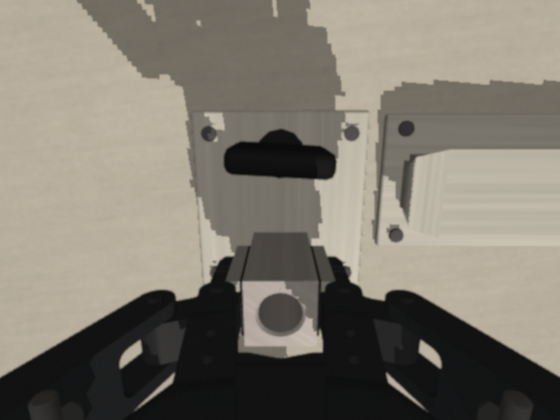

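Carrier sits 2.9 mm off the rail line (toward the post side), 28.8 mm before the mouth, about 1.5 mm above ride height, and parallel. Correct and close in.

```bash
python3 -m pendant '[[[1,0,0.4,0,0,0,20],[1,0,0.4,0,0,0,20],[0.9,3,0,0,0,0,20],[0,5,0,0,0,0,20],[0,6,0,0,0,0,20],[0,5,0,0,0,0,20],[0,3,0,0,0,0,20],[0,0,0,0,0,0,20],[0,0,0,0,0,0,20],[0,0,0,0,0,0,20]]]'
python3 -c "
from meas import *
run('w5',376,540,225,345)"
```

```text
t: 8.63
eef_pos: [583.1, -1.6, 76.0]
orientation: [0.176, 3.137, -0.0]
wrist_force: [-0.1, -0.5, -5.3]
grip_width: 0.299
gripper_force: 60.4
rail px 376 559 156 243 z 36.577761635911045
carr px 191 368 111 284 z 47.53600369423188 exp 46.8738993635385
tool yhead 83.57 rail head 83.52 [np.float32(83.52), np.float32(83.52)] w 46.05 carr head 83.51
carrier centreline y in rail frame (at edge mid) 0.01 nose s -59.5 mouth s -48.7
rail mid m [568.66  99.28] tcp y in rail (exp -26): -25.69 tcp [583.06  -1.59  75.97]
```

Aligned (0.0 mm lateral, 0.0° yaw). Insert.

```bash
python3 -m pendant '[[[0,2,0,0,0,0,20],[0,2.5,0,0,0,0,20],[0,2.5,0,0,0,0,20],[0,2.5,0,0,0,0,20],[0,2.5,0,0,0,0,20],[0,2.5,0,0,0,0,20],[0,2.5,0,0,0,0,20],[0,2.5,0,0,0,0,20],[0,0,0,0,0,0,20],[0,0,0,0,0,0,20]]]'; python3 -m pendant '[[[0,1.5,0,0,0,0,20],[0,2,0,0,0,0,20],[0,2,0,0,0,0,20],[0,2,0,0,0,0,20],[0,2,0,0,0,0,20],[0,2,0,0,0,0,20],[0,1.5,0,0,0,0,20],[0,0,0,0,0,0,20]]]'
```

```text
t: 9.52
eef_pos: [585.2, 17.9, 76.0]
orientation: [0.176, 3.137, -0.0]
wrist_force: [-0.5, -0.5, -4.7]
grip_width: 0.295
gripper_force: 60.4
t: 10.18
eef_pos: [586.7, 31.1, 76.0]
orientation: [0.176, 3.137, 0.0]
wrist_force: [0.3, -0.1, -4.8]
grip_width: 0.297
gripper_force: 60.4
```

```bash
for i in 1 2 3; do python3 -m pendant '[[[0,0,0.3,0,0,0,20],[0,0,0,0,0,0,20],[0,0,0,0,0,0,20]]]' | sed -n '2p;4p'; done
```

```text
eef_pos: [586.6, 30.6, 75.7]
wrist_force: [0.3, -0.3, -4.5]
eef_pos: [586.7, 30.6, 75.4]
wrist_force: [0.8, 0.2, -5.4]
eef_pos: [586.7, 30.6, 75.1]
wrist_force: [0.1, 0.5, -4.6]
```

```bash
for i in 1 2 3; do python3 -m pendant '[[[0,0,0.2,0,0,0,20],[0,0,0,0,0,0,20],[0,0,0,0,0,0,20]]]' | sed -n '2p;4p'; done
```

```text
eef_pos: [586.7, 30.7, 75.1]
wrist_force: [-0.3, -1.0, -2.9]
eef_pos: [586.7, 30.7, 75.0]
wrist_force: [-1.3, -0.7, -1.2]
eef_pos: [586.8, 30.6, 75.0]
wrist_force: [-2.4, -0.8, 1.9]
```

Seated on the rail top. Slide along.

```bash
python3 -m pendant '[[[0,2,-0.3,0,0,0,20],[0,4,0,0,0,0,20],[0,5,0,0,0,0,20],[0,6,0,0,0,0,20],[0,6,0,0,0,0,20],[0,6,0,0,0,0,20],[0,6,0,0,0,0,20],[0,6,0,0,0,0,20],[0,5,0,0,0,0,20],[0,4,0,0,0,0,20],[0,0,0,0,0,0,20]]]'; python3 -m pendant '[[[0,3,0,0,0,0,20],[0,5,0,0,0,0,20],[0,6,0,0,0,0,20],[0,6,0,0,0,0,20],[0,6,0,0,0,0,20],[0,6,0,0,0,0,20],[0,5,0,0,0,0,20],[0,4,0,0,0,0,20],[0,3,0,0,0,0,20],[0,2,0,0,0,0,20],[0,0,0,0,0,0,20],[0,0,0,0,0,0,20]]]';python3 -c "
from h import *
togo([600.1,142.8,75],83.5)"
```

```text
t: 12.6
eef_pos: [592.7, 81.5, 75.1]
orientation: [0.176, 3.136, 0.002]
wrist_force: [-0.5, -1.4, 5.3]
grip_width: 0.294
gripper_force: 61.7
t: 13.6
eef_pos: [597.6, 126.1, 75.1]
orientation: [0.177, 3.136, 0.0]
wrist_force: [-0.5, -2.0, 5.5]
grip_width: 0.295
gripper_force: 61.8
pos [597.6 126.1  75.1] yhead 83.55 q [ 0.09  0.47  1.67  0.    1.   -1.36] tool shift [-0.65 16.86  0.1 ] rz units 0.008
```

```bash
python3 -m pendant '[[[0,1,-0.3,0,0,0,20],[0,2,-0.2,0,0,0,20],[0,2,0,0,0,0,20],[0,2,0,0,0,0,20],[0,2,0,0,0,0,20],[0,1.5,0,0,0,0,20],[0,1,0,0,0,0,20],[0,0,0,0,0,0,20],[0,0,0,0,0,0,20]]]'|sed -n '2p;4p'; for i in 1 2 3; do python3 -m pendant '[[[0,0.4,0,0,0,0,20],[0,0.4,0,0,0,0,20],[0,0.4,0,0,0,0,20],[0,0,0,0,0,0,20]]]'|sed -n '2p;4p'; done
```

```text
eef_pos: [598.6, 138.0, 75.1]
wrist_force: [-0.3, -1.7, 0.9]
eef_pos: [598.7, 138.8, 75.1]
wrist_force: [-0.4, -1.5, 0.0]
eef_pos: [598.9, 140.1, 75.1]
wrist_force: [0.2, -2.2, -0.9]
eef_pos: [599.1, 141.3, 75.1]
wrist_force: [-0.2, -0.9, -2.8]
```

```bash
for i in 1 2 3 4; do python3 -m pendant '[[[0,0.4,0,0,0,0,20],[0,0.4,0,0,0,0,20],[0,0,0,0,0,0,20],[0,0,0,0,0,0,20]]]'|sed -n '2p;4p'; done
```

```text
eef_pos: [599.2, 142.1, 75.1]
wrist_force: [-0.3, -0.4, -2.6]
eef_pos: [599.3, 142.9, 75.1]
wrist_force: [-0.1, -0.8, -5.2]
eef_pos: [599.4, 143.6, 75.2]
wrist_force: [-0.7, -0.3, -4.7]
eef_pos: [599.4, 143.7, 75.2]
wrist_force: [-0.9, -3.1, -5.4]
```

```bash
python3 -m pendant '[[[0,0.3,0,0,0,0,20],[0,0,0.2,0,0,0,20],[0,0,0.2,0,0,0,20],[0,0,0,0,0,0,20],[0,0,0,0,0,0,20],[0,0,0,0,0,0,20]]]'|sed -n '2p;4p'; python3 -c "
from meas import *
s=arm.state()
f=grab('wrist');cv2.imwrite('pics/w6.png',f['color'][:,:,::-1]);np.savez('w6.npz',**f)"
```

```text
eef_pos: [599.4, 143.7, 75.1]
wrist_force: [-0.8, -3.8, -2.4]
```

View pics/w6.png

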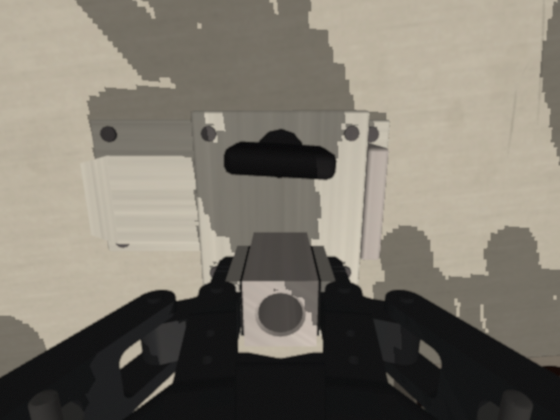

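Home: the carrier's leading edge is flush with the stop at col 368, and the wing lies at (225–335, 145–178). Measure the wing, then release.

```bash
python3 -m pendant '[[[0,0,0,0,0,0,30],[0,0,0,0,0,0,40],[0,0,0,0,0,0,50],[0,0,0,0,0,0,60],[0,0,0,0,0,0,60],[0,0,-6,0,0,0,60],[0,0,-12,0,0,0,60],[0,0,-16,0,0,0,60],[0,0,-16,0,0,0,60],[0,0,-16,0,0,0,40],[0,0,-16,0,0,0,30],[0,0,0,0,0,0,30],[0,0,0,0,0,0,30]]]'|sed -n '2p;4p'
python3 - <<'E'
from h import *
s=arm.state();M,h=head(s)
f=grab('wrist');np.savez('w7.npz',**f);cv2.imwrite('pics/w7.png',f['color'][:,:,::-1])
W=cloud(f);Z=W[...,2];k=lambda m:cv2.morphologyEx(m.astype(np.uint8),cv2.MORPH_OPEN,np.ones((3,3)))>0
def near(p,r): return np.hypot(W[...,0]-p[0],W[...,1]-p[1])<r
ex=np.array([np.cos(np.radians(83.5)),np.sin(np.radians(83.5))]);n=np.array([-ex[1],ex[0]])
kc=np.array([599.4,143.7])+50.7*n; print('knob guess',kc)
for nm,a,b,c,r in(('wing',80,88,kc,30),('post',93,100,(599.4,143.7),30),('roof',43,50,kc+ -25*n,75),('stop',53,60,kc,110)):
    m=k((Z>a)&(Z<b)&near(c,r)); P=W[m]; print(nm,len(P),np.median(P[:,2]) if len(P) else '',[np.round(x,2) for x in cv2.minAreaRect(P[:,:2].astype(np.float32))] if len(P)>3 else '')
    if nm=='wing':
        vx,vy,x,y=cv2.fitLine(P[:,:2].astype(np.float32),cv2.DIST_L2,0,.01,.01).ravel(); hd=np.degrees(np.arctan2(vy,vx))%180; print('wing head',hd,'angle est',0.3+np.radians(83.5-hd))
togo([*kc,73],hd-90)
E
```

```text
eef_pos: [600.2, 144.7, 158.0]
wrist_force: [-0.8, -0.3, -0.8]
knob guess [549.02590692 149.43940294]
wing 1121 84.1570371918311 [array([548.72, 148.83]), array([39.76, 10.11]), np.float64(80.26)]
wing head 80.25041 angle est 0.35671604
post 1400 96.53034424066401 [array([599.52, 143.1 ]), array([26.01, 26.53]), np.float64(83.82)]
roof 11338 46.69184557118429 [array([574.41, 150.89]), array([90.29, 87.42]), np.float64(83.5)]
stop 30 56.608338951079446 [array([587.06, 148.27]), array([15.55,  0.48]), np.float64(84.85)]
pos [599.4 144.6 156.8] yhead 83.55 q [ 0.12  0.4   1.56  0.    1.18 -1.33] tool shift [50.58 -0.84 83.84] rz units 15.549
```

```bash
python3 -m pendant '[[[17,-0.4,0,0,0,0,30],[17,-0.4,0,0,0,0,30],[16.6,-0.4,0,0,0,0,30],[0,0,0,0,0,0.915,30],[0,0,0,0,0,0.915,30],[0,0,0,0,0,0.915,30],[0,0,0,0,0,0.915,30],[0,0,0,0,0,0.915,30],[0,0,0,0,0,0.915,30],[0,0,0,0,0,0.915,30],[0,0,0,0,0,0.915,30],[0,0,0,0,0,0.915,30],[0,0,0,0,0,0.915,30],[0,0,0,0,0,0.915,30],[0,0,0,0,0,0.915,30],[0,0,0,0,0,0.915,30],[0,0,0,0,0,0.915,30],[0,0,0,0,0,0.915,30],[0,0,0,0,0,0.915,30],[0,0,0,0,0,0.915,30]]]'|sed -n '2p;4p'
python3 -m pendant '[[[0,0,0,0,0,0,30],[0,0,0,0,0,0,30],[0,0,0,0,0,0,30]]]' >/dev/null
python3 - <<'E'
from h import *
togo([548.9,149.1,73],-9.75)
E
```

```text
eef_pos: [548.2, 148.9, 155.3]
wrist_force: [0.4, 0.1, 0.1]
pos [548.7 149.  156.1] yhead -9.67 q [0.14 0.33 1.66 0.   1.14 0.31] tool shift [ 0.19  0.28 83.13] rz units 0.014
```

```bash
python3 -m pendant '[[[0.2,0.3,12,0,0,0,30],[0,0,14,0,0,0,30],[0,0,14,0,0,0,30],[0,0,14,0,0,0,30],[0,0,12,0,0,0,30],[0,0,9,0,0,0,30],[0,0,6,0,0,0,30],[0,0,2,0,0,0,30],[0,0,0,0,0,0,30],[0,0,0,0,0,0,30]]]'|sed -n '2p;4p'
python3 -m pendant '[[[0,0,0,0,0,0,22],[0,0,0,0,0,0,16],[0,0,0,0,0,0,12],[0,0,0,0,0,0,9],[0,0,0,0,0,0,7],[0,0,0,0,0,0,5],[0,0,0,0,0,0,5],[0,0,0,0,0,0,5]]]' 60
python3 -c "
from h import *
s=arm.state();print(s['wrist_torque'],s['wrist_force'],head(s)[1],s['eef_pos'])"
```

```text
eef_pos: [549.9, 149.3, 74.3]
wrist_force: [0.1, 1.4, -0.8]
t: 21.78
eef_pos: [549.5, 149.3, 74.6]
orientation: [2.403, 2.024, 0.001]
wrist_force: [-2.2, -1.2, 6.3]
grip_width: 0.102
gripper_force: 59.2
[0.02583279 0.17004287 0.0210005 ] [-2.21064876 -1.20547177  6.34221197] -9.775374279508894 [549.54333894 149.30448243  74.55880995]
```

```bash
cat > st.py <<'E'
from h import *
s=arm.state();_,h=head(s);print('t',round(s['t'],2),'tz',s['wrist_torque'][2].round(3),'F',s['wrist_force'].round(1),'head',h.round(2),'knob',(0.357+np.radians((-9.75-h)%360)).round(3),'pos',s['eef_pos'].round(2))
E
python3 -m pendant '[[[0,0,-0.4,0,0,0.2,5],[0,0,0,0,0,0.5,5],[0,0,0,0,0,0.5,5],[0,0,0,0,0,0.5,5],[0,0,0,0,0,0.5,5]]]'>/dev/null; python3 st.py
python3 -m pendant '[[[0,0,0,0,0,0.5,5],[0,0,0,0,0,0.5,5],[0,0,0,0,0,0.5,5],[0,0,0,0,0,0.5,5],[0,0,0,0,0,0.4,5],[0,0,0,0,0,0,5]]]'>/dev/null; python3 st.py
```

```text
t 22.2 tz 0.169 F [-0.5  0.3  3.6] head -23.13 knob 0.591 pos [549.64 149.4   74.57]
t 22.7 tz -0.103 F [-1.4  0.9  3.9] head -37.45 knob 0.84 pos [549.68 149.35  74.57]
```

```bash
python3 -m pendant '[[[0,0,0,0,0,0.3,5],[0,0,0,0,0,0.3,5],[0,0,0,0,0,0.3,5]]]'>/dev/null; python3 st.py
python3 -m pendant '[[[0,0,0,0,0,0.3,5]]]'>/dev/null; python3 st.py
python3 -m pendant '[[[0,0,0,0,0,0.3,5]]]'>/dev/null; python3 st.py
python3 -m pendant '[[[0,0,0,0,0,0.3,5]]]'>/dev/null; python3 st.py
python3 -m pendant '[[[0,0,0,0,0,0.3,5]]]'>/dev/null; python3 st.py
```

```text
t 22.95 tz 0.189 F [-0.7  1.2  3.8] head -42.8 knob 0.934 pos [549.69 149.36  74.57]
t 23.03 tz 0.206 F [-1.4  1.2  3.3] head -44.6 knob 0.965 pos [549.71 149.35  74.56]
t 23.12 tz 0.15 F [0.1 1.3 3.9] head -46.4 knob 0.997 pos [549.69 149.35  74.56]
t 23.2 tz 0.165 F [-0.7  1.   3.6] head -48.2 knob 1.028 pos [549.68 149.35  74.57]
t 23.28 tz 0.154 F [-1.4  1.5  3.4] head -50.0 knob 1.059 pos [549.67 149.33  74.56]
```

```bash
for i in 1 2 3 4; do python3 -m pendant '[[[0,0,0,0,0,0.3,5]]]'>/dev/null; python3 st.py; done
```

```text
t 23.37 tz 0.263 F [-1.  1.  4.] head -51.79 knob 1.091 pos [549.56 149.37  74.53]
t 23.45 tz 0.271 F [-1.7  0.6  4.5] head -53.59 knob 1.122 pos [549.54 149.4   74.58]
t 23.53 tz 0.334 F [-0.9  0.4  5.3] head -55.38 knob 1.153 pos [549.42 149.38  74.56]
t 23.62 tz 0.323 F [-1.8  0.9  4.9] head -57.17 knob 1.185 pos [549.3  149.3   74.58]
```

```bash
for i in 1 2; do python3 -m pendant '[[[0,0,0,0,0,0.3,5]]]'>/dev/null; python3 st.py; done
```

```text
t 23.7 tz 0.353 F [-1.6 -0.1  5.1] head -58.96 knob 1.216 pos [549.18 149.19  74.58]
t 23.78 tz 0.37 F [-2.7 -0.   5. ] head -60.76 knob 1.247 pos [549.05 149.06  74.6 ]
```

Bite felt at about 1.08; the carrier is now being drawn sideways. Continue in small steps.

```bash
for i in 1 2; do python3 -m pendant '[[[0,0,0,0,0,0.3,5]]]'>/dev/null; python3 st.py; done
```

```text
t 23.87 tz 0.347 F [-2.6  0.2  5.6] head -62.54 knob 1.278 pos [548.89 148.97  74.59]
t 23.95 tz 0.411 F [-3.  -0.3  6. ] head -64.34 knob 1.31 pos [548.79 148.86  74.6 ]
```

```bash
for i in 1 2; do python3 -m pendant '[[[0,0,0,0,0,0.25,5]]]'>/dev/null; python3 st.py; done
```

```text
t 24.03 tz 0.452 F [-3.  -0.2  5.7] head -65.83 knob 1.336 pos [548.72 148.84  74.64]
t 24.12 tz 0.474 F [-2.5 -1.5  7.4] head -67.32 knob 1.362 pos [548.67 148.76  74.66]
```

```bash
for i in 1 2; do python3 -m pendant '[[[0,0,0,0,0,0.2,5]]]'>/dev/null; python3 st.py; done
```

```text
t 24.2 tz 0.539 F [-2.8 -1.1  7. ] head -68.49 knob 1.382 pos [548.66 148.8   74.7 ]
t 24.28 tz 0.505 F [-2.9 -1.   6.9] head -69.69 knob 1.403 pos [548.62 148.73  74.68]
```

```bash
python3 -m pendant '[[[0,0,0,0,0,0.2,5]]]'>/dev/null; python3 st.py;python3 -m pendant '[[[0,0,0,0,0,0,5],[0,0,0,0,0,0,5]]]'>/dev/null; python3 st.py
```

```text
t 24.37 tz 0.573 F [-2.7 -0.9  6.5] head -70.88 knob 1.424 pos [548.58 148.76  74.71]
t 24.53 tz 0.439 F [-2.9 -1.2  7.1] head -70.84 knob 1.423 pos [548.57 148.73  74.7 ]
```

Firm (0.57 while turning). Release, withdraw and check.

```bash
python3 -m pendant '[[[0,0,0,0,0,0,10],[0,0,0,0,0,0,18],[0,0,0,0,0,0,26],[0,0,0,0,0,0,32],[0,0,0,0,0,0,32],[0,0,-5,0,0,0,32],[0,0,-10,0,0,0,32],[0,0,-15,0,0,0,32],[0,0,-20,0,0,0,32],[0,0,-20,0,0,0,32],[0,0,-20,0,0,0,32],[0,0,-20,0,0,0,32],[0,0,0,0,0,0,32],[0,0,0,0,0,0,32],[0,0,0,0,0,0,32]]]'
python3 - <<'E'
from h import *
f=grab('wrist');W=cloud(f);Z=W[...,2]
cv2.imwrite('pics/w8.png',f['color'][:,:,::-1])
ex=np.array([np.cos(np.radians(83.5)),np.sin(np.radians(83.5))]);n=np.array([-ex[1],ex[0]])
k=lambda m:cv2.morphologyEx(m.astype(np.uint8),cv2.MORPH_OPEN,np.ones((3,3)))>0
near=lambda p,r:np.hypot(W[...,0]-p[0],W[...,1]-p[1])<r
for nm,a,b,c,r in(('wing',80,88,(549,149),30),('post',93,100,(599.4,143.7),30),('roof',43,50,(574,146),56)):
    P=W[k((Z>a)&(Z<b)&near(c,r))]
    if len(P)>5:
        print(nm,len(P),np.median(P[:,2]),[np.round(x,2) for x in cv2.minAreaRect(P[:,:2].astype(np.float32))])
        vx,vy,x,y=cv2.fitLine(P[:,:2].astype(np.float32),cv2.DIST_L2,0,.01,.01).ravel(); hd=np.degrees(np.arctan2(vy,vx))%180; print(' line head',hd,'knob',.3+np.radians((83.5-hd)%180))
E
```

```text
t: 25.78
eef_pos: [549.0, 149.1, 184.2]
orientation: [-3.098, -0.519, 0.001]
wrist_force: [0.0, -0.6, 0.3]
grip_width: 0.373
gripper_force: 0.0
wing 743 84.59426711395682 [array([548.09, 148.97]), array([39.09, 10.02]), np.float64(22.83)]
 line head 22.83984 knob 1.3587196
post 1224 96.64908229818775 [array([598.6 , 142.92]), array([26.12, 25.95]), np.float64(83.27)]
 line head 68.74475 knob 0.55752766
roof 8988 46.85297011219649 [array([572.97, 151.24]), array([91.11, 88.07]), np.float64(83.58)]
 line head 73.50851 knob 0.4743845
```

View pics/w8.png

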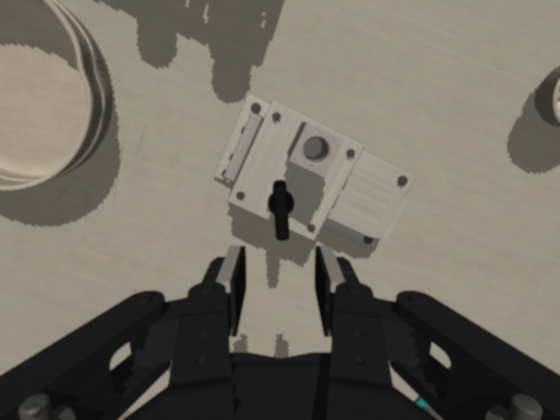

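The view shows the carrier flush with the stop, the wing turned to about 1.36 rad at (281,210), and the robot clear. Hand in.

```bash
python3 -c "
from plant import arm
print(arm.finish_job())"
```

```text
the job is handed in; nothing more can be done
None
```

The carrier is on the rail, home against the end stop, and its knob was turned clockwise until I read about 0.57 N m. The robot is clear and the job is handed in; the hand-in gave no verdict, and the wing rests about 0.06 rad behind where I stopped turning, which may be grip flex or slight spring-back.

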